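Steady a rocking specimen stand with its two leveling screws

ROBOT

A 6-joint arm with a two-finger parallel gripper is mounted at the origin on the work surface. World frame = base frame: x ahead of the robot, y to its left, z up, the work surface at z = 0. Lengths are in m, angles in rad, forces in N, time in s.
With the tool pointing down it reaches from about 0.375 to 0.9 m from the base axis. Payload 3.1 kg.
Tool frame: the origin (TCP) lies at the very end of the fingers, on their centre line; the grasp point (between the pads) lies 19 mm behind it; z points along the fingers, y is the line along which they close (so a half turn about z gives the same grasp; the last joint's range is limited). The gripper opens to 85 mm and grips with 20 to 120 N. Pads are 22 mm wide; open, the fingers measure 114 mm over their backs; the gripper's body (76 mm by 85 mm) begins 54 mm behind the grasp point. The pads swing forward as they close: fully open they stand 13 mm farther back than shut.
Start: joints at [-1.452, 0.527, 1.433, -0, 1.181, -0.178], TCP at [0.183, -0.597, 0.209] pointing down, gripper open.
Joint ranges: [-3.08, 3.08], [-0.75, 2.2], [0.22, 2.44], [-1.43, 4.57], [0, 2.65], [-2.85, 2.85]. Speed limits (rad/s): [2.79, 2.79, 3.14, 3.14, 3.14, 3.14].

INTERFACE

Orientations are given as a unit quaternion [x, y, z, w].
In Python, from station import manip gives the robot as it stands.
- The arm moves only by the shell command python3 -m handwheel 'ROWS' [FORCE]. ROWS is JSON, a list of rows, each a list of 7 numbers: the shift along the world's x, y, z in mm, then the turn, a rotation vector about the world's x, y, z in degrees, then the opening, from 0 (shut) to 1 (fully open). A call has exactly 10 rows; each row shifts and turns the commanded pose from where the row before left it; what a row does not reach is not made up. A row lasts 1/8 s, in which the tool goes at most 62.5 mm and 10.7 degrees, less where a joint would pass 70% of its speed; a pose out of reach is approached as far as the arm can. A call is refused whole if a number of a shift passes 62.5 or a number of a turn 10.7, either way. A call with a gripper value outside its range is refused whole. The fingers move at their own pace and stop on an object; FORCE is the grip in N (left out, the last holds). Time passes only in rows, so rows that do not move let the fingers close, or fill a call up. It gives the time, the measured TCP pose, the force, the opening and the grip force at its end, in the units of the state.
- manip.sense(): the state, without advancing time (a new reading comes with each control period).
- manip.snapshot(name): name is "scene" or "side" or "wrist"; returns the picture (384x512x3 uint8, red, green, blue); there is no depth.
- manip.get_calibration(name): a dict with "K" (3x3 intrinsics, pixels), "rvec" (rotation vector, rad) and "tvec" (3), from world to camera coordinates, as OpenCV has them. Camera axes: x right, y down, z forward; pixel columns grow to the right and rows downward; lengths in m; the calibration is good to about 2 mm. A picture is of the moment at which its call begins: read the wrist's pose just before it. get_calibration takes no time and is no camera call; for the wrist camera it gives the pose at the moment of the call.
- manip.sign_off(): hands the job in; it is judged then, once.
The state is a dict: "t": time; "q": joint angles; "qd": joint speeds; "tau": joint torques, N m; "tcp_pos": TCP position; "tool_rot": TCP orientation; "force": force on the tool from outside, world axes, zero at the start; "ft_torque": the same for the moment, N m; "finger_gap": opening from 0.0 (shut) to 1.0 (fully open); "gripper_force": force on a finger pad.
Only numpy, scipy, OpenCV 4.12 (cv2) and the standard library are available. Lean on these libraries where they do the work, as an engineer would, in place of code of your own. Each camera call takes 0.05 s, during which the arm holds its last target. There are 200 camera calls.

TASK

The grey specimen stand rocks because its two leveling screws hang clear of the mat. Turn both black knobs clockwise until each screw foot takes a firm share of the weight while all three fixed feet stay firmly loaded too, so that it rocks no more; stop each by feel and never jam a screw foot hard onto the mat. Do not drag the stand about or disturb the specimen block on it or the things around it, and let go at the end.

Things in the scene. Friction and masses are not known exactly. Their poses are not given: they have to be found in the camera images.
- stand: Grey cast base of a specimen stand, 1.9 kg (varies 10 %), loose. Origin at mat level under its middle; x towards the edge with the two knobs, y to the left knob, z up. Plate x -100 to 105, y +-105 mm, underside 24, top 42 mm above the mat. On it a white stage disc (100 mm across, centre x -30) and between the knobs a column socket (42 mm across, centre x 72, top 74 mm above the mat).
- knob_left (a point): Middle of the grip of the left knob, at x 75, y 85 mm of the stand, 70 mm above the mat; axes as the stand's, they do not turn. Black round lobed knob, 36 to 40 mm across, axis vertical; it spans 48 to 84 mm above the mat, 6 mm clear of the plate. It keeps its height in the stand when turned. Clockwise from above drives its foot down, 16 mm a turn; thread friction 0.08 N m; stays where left.
- knob_right (a point): The same for the right knob, at x 75, y -85 mm in the stand's frame.
- screw_left: The left screw: knob above, 28 mm rubber foot below the plate, one piece. Origin: axis, knob's underside, 48 mm above the mat. At the start the foot hangs 1 to 5 mm clear of the mat: how far is unknown, differs between the screws and does not show in the knob's angle. While a gripper holds the knob, the foot's load pushes it up: 9 N per mm past touching if the arm is rigid, less if it yields.
- screw_right: The right screw, as the left one. On letting go the stand shares its weight out again. Turning each screw about 1.1 mm (0.43 rad) past its first touch, one after the other, gives all five feet a good share; under 0.5 mm is too little, and over 1.7 mm on both lifts the fixed far foot between them. A screw foot's rubber is spoiled above 20 N.
- foot_near_left: Fixed rubber foot, 28 mm across, under the plate at x -80, y 80 mm of the stand; origin at the middle of its underside. Carries 3 to 4 N. All five feet are springy, about 9 N per mm.
- foot_near_right: Fixed rubber foot at x -80, y -80 mm of the stand. Carries 3 to 4 N. On its three fixed feet alone the stand itself gives about 1 mm for 5 N pushed down or lifted at a knob, so an arm that holds a knob slightly too low or high feels that too.
- foot_far: Fixed rubber foot at x 75, y 0 mm of the stand, midway between the two screws. Carries about 13 N while the screws hang clear, and must keep a share.
- mat: Dark grey bench mat, fixed, 460 x 720 mm, its top 3 mm above the bench; origin at its underside. The stand is on it.
- specimen: Clear resin block, 45 x 30 x 18 mm, lying loose on the stage disc; origin at its underside.
- block_a: Clear resin block, 60 x 32 x 20 mm, on the mat beyond the knob edge of the stand; origin at its underside.
- block_b: Clear resin block, 40 x 30 x 18 mm, on the mat right of the stand; origin at its underside.
- disc: Round clear resin block, 56 mm across, 18 mm high, on the mat left of the stand; origin at its underside.
- lens: Hand lens lying on the bench to the right, rim 60 mm across, 8 mm high, black handle; origin under the middle of the rim.
There are look-alikes about, which are no part of the job. Leave any purple or turquoise look-alike of the specimen alone.

How it is judged:
At the end, for the whole second after the job is handed in: Each of the five feet (two screw feet, three fixed feet) presses on the mat with more than 1.5 N, the stand is at rest (under 10 mm/s) with the specimen block still on its stage, and the gripper has let go (contact force between each of screw_left, screw_right, foot_far, foot_near_left, foot_near_right and mat above 1.5 N and linear speed of stand below 0.01 m/s and z of specimen in the frame of stand above 0.04 m); the robot touches nothing.
It fails at once if a screw foot is pressed onto the mat with more than 20 N (contact force between any of screw_left, screw_right and mat above 20 N).
It fails at once if the stand is dragged more than 20 mm or tipped more than 4 degrees (distance of stand from where it was at the start of the episode above 0.02 m or angle between stand's own z axis and vertical above 0.07 rad).
It fails at once if the specimen block or a thing around the stand is moved more than 25 mm (distance of any of specimen, block_a, block_b, disc, lens from where it was at the start of the episode above 0.025 m).
It also fails if it takes over 70 s, if anything falls off the work surface, if the arm or the gripper's body presses on something with over 40 N, if the wrist force passes 120 N, or if a joint passes its speed limit or range.

## Working session

There is one attempt and no reset: what is moved stays moved. The work goes in short steps, Python scripts to look and compute and a shell command to move; the robot and the scene stay as the last step left them, time stands still between calls to the robot, and variables do not carry over. Pictures are saved under pics/ and viewed, at most 10 in all, crops included, and the job is handed in when it is done.

```bash
ls; mkdir -p pics; cat > h.py <<'E'
import numpy as np, cv2
from station import manip
def cal(n):
    c=manip.get_calibration(n); return np.array(c["K"],float),cv2.Rodrigues(np.array(c["rvec"],float))[0],np.array(c["tvec"],float).ravel()
def ray(c,uv):
    K,R,t=c; d=R.T@np.linalg.inv(K)@np.array([uv[0],uv[1],1.]); return -R.T@t,d
def onz(c,uv,z):
    o,d=ray(c,uv); return o+d*(z-o[2])/d[2]
def proj(c,p):
    K,R,t=c; q=K@(R@np.array(p)+t); return q[:2]/q[2]
E
python3 - <<'E'
from h import *
print(manip.sense())
ims=[]
for n in("scene","side"):
    im=manip.snapshot(n)[:,:,::-1]; cv2.imwrite(f"pics/{n}0_raw.png",im); cv2.imwrite(f"pics/{n}0.png",cv2.resize(im,(800,600)))
    K,R,t=cal(n); print(n,-R.T@t,R[2])
E
```

```text
pics
{'t': 0.0, 'q': array([-1.45150010e+00,  5.28454648e-01,  1.43391392e+00,  2.31272990e-05,
        1.18137547e+00, -1.78495811e-01]), 'qd': array([ 0.00017933, -0.00057665, -0.00113287, -0.00105772,  0.00081779,
       -0.00039462]), 'tau': array([-1.09481059e-04, -4.42348802e+01, -1.78025043e+01, -4.19176467e-04,
        8.49606644e-03, -1.25329242e-05]), 'tcp_pos': array([ 0.18332651, -0.59671153,  0.20753704]), 'tool_rot': array([ 9.88935533e-01,  1.48342018e-01,  4.25240677e-05, -1.07490439e-03]), 'force': array([-0.25913129, -0.96827736, -0.02397163]), 'ft_torque': array([-0.01570175,  0.01710133,  0.03291678]), 'gripper_force': 0.0, 'finger_gap': 1.001502933798869}
scene [1.1279001  0.24068581 0.62707653] [-0.65338669 -0.37970623 -0.65491145]
side [ 0.37711357 -0.66686024  0.70888504] [ 0.1816203   0.67588796 -0.71427553]
```

View pics/scene0.png

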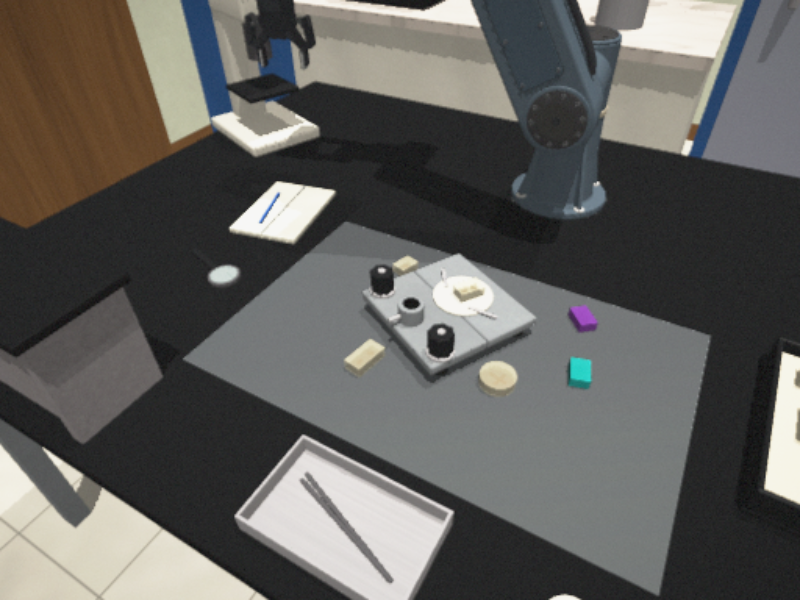

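View pics/side0.png

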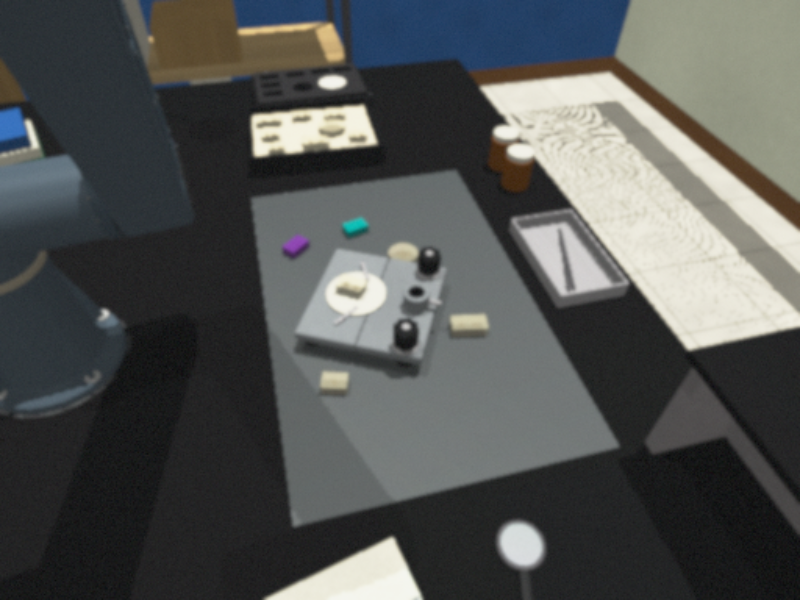

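The scene view shows the black knobs at about (382,280) and (441,340). In the side view they are at (405,333), the right knob, and (428,260), the left knob. The purple (583,318) and turquoise (581,372) blocks are look-alikes and stay untouched. The stand's knob edge faces +x.

```bash
python3 - <<'E'
from h import *
seeds={"scene":{"R":(244,179),"L":(282,218)},"side":{"L":(274,167),"R":(259,213)}}
C={};P={}
crops=[]
for n in seeds:
    im=cv2.imread(f"pics/{n}0_raw.png"); C[n]=cal(n)
    m=(im.max(2)<60).astype(np.uint8)
    k,l,s,c=cv2.connectedComponentsWithStats(m)
    for kn,(u,v) in seeds[n].items():
        sub=l[v-4:v+5,u-4:u+5]; i=np.bincount(sub[sub>0]).argmax()
        x,y,w,h,a=s[i]; uv=(x+(w-1)/2,y+(h-1)/2); P[n,kn]=c[i]
        print(n,kn,s[i],c[i],uv,onz(C[n],c[i],.069))
        cr=im[v-22:v+23,u-30:u+30].copy(); crops.append(cv2.resize(cr,(400,300),interpolation=cv2.INTER_NEAREST))
cv2.imwrite("pics/crops.png",np.vstack([np.hstack(crops[:2]),np.hstack(crops[2:])]))
X={}
for kn in "LR":
    A=[];b=[]
    for n in seeds:
        o,d=ray(C[n],P[n,kn]); d/=np.linalg.norm(d); M=np.eye(3)-np.outer(d,d); A.append(M); b.append(M@o)
    X[kn]=np.linalg.lstsq(np.vstack(A),np.hstack(b),rcond=None)[0]; print(kn,X[kn])
d=X["L"]-X["R"]; print("dist",np.linalg.norm(d[:2]),"yaw",np.degrees(np.arctan2(-d[0],d[1])))
E
```

```text
scene R [237 170  15  18 197] [244.34010152 179.43654822] (np.float64(244.0), np.float64(178.5)) [ 0.5374783  -0.13888362  0.069     ]
scene L [274 208  17  21 255] [281.57647059 218.6627451 ] (np.float64(282.0), np.float64(218.0)) [0.61873733 0.00896929 0.069     ]
side L [268 161  13  15 141] [273.95035461 168.64539007] (np.float64(274.0), np.float64(168.0)) [ 0.61266283 -0.00094001  0.069     ]
side R [253 207  14  18 171] [259.20467836 216.01169591] (np.float64(259.5), np.float64(215.5)) [ 0.53194664 -0.15002566  0.069     ]
L [0.61432125 0.00610947 0.06311298]
R [ 0.53250351 -0.14369282  0.06280108]
dist 0.1706893850243269 yaw -28.64210714505162
```

View pics/crops.png

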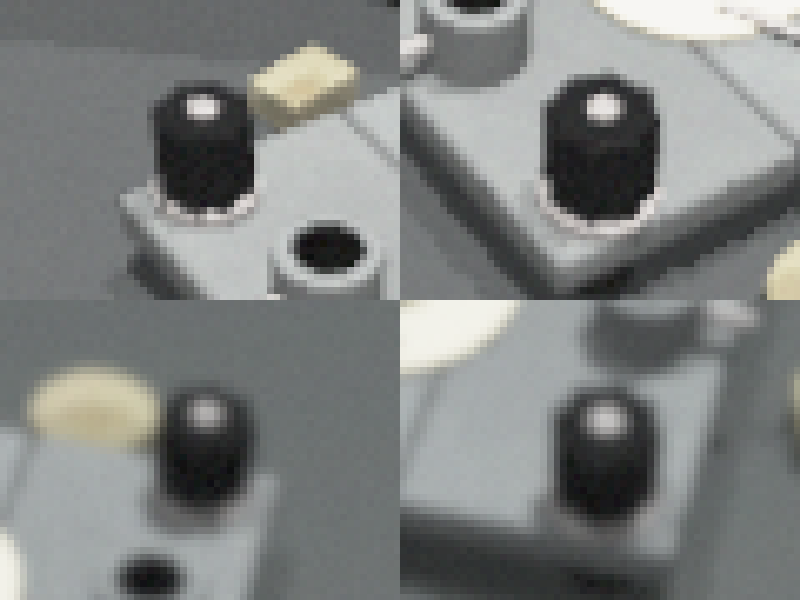

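Triangulation puts the knobs 170.7 mm apart (170 expected). Left is at (614,6) mm and right at (532.5,-144) mm. I'll start above the right knob.

```bash
python3 -m handwheel '[[35,45.5,0,0,0,6.8,0.65],[35,45.5,0,0,0,6.8,0.65],[35,45.5,0,0,0,6.8,0.65],[35,45.5,0,0,0,6.8,0.65],[35,45,0,0,0,6.8,0.65],[35,45,0,0,0,6.8,0.65],[35,45,0,0,0,6.8,0.65],[35,45,0,0,0,6.8,0.65],[35,45,0,0,0,6.8,0.65],[35,45,0,0,0,6.8,0.65]]' 40
python3 - <<'E'
from h import *
s=manip.sense();c=cal("wrist");im=manip.snapshot("wrist")[:,:,::-1]
cv2.imwrite("pics/w1_raw.png",im); im=im.copy()
print(s["tcp_pos"],s["q"],s["force"])
for p in([.5325,-.1437,.087],[.6143,.0061,.087]): print(proj(c,p))
cv2.imwrite("pics/w1.png",cv2.resize(im,(800,600)))
E
```

```text
t: 1.35
tcp_pos: [0.5342, -0.1438, 0.2083]
tool_rot: [0.736, 0.677, -0.0, -0.0]
force: [0.9, -1.2, 0.1]
finger_gap: 0.648
gripper_force: 0.0
[ 0.53419862 -0.14377464  0.20826022] [-4.64850879e-01  4.31440816e-01  1.61418728e+00 -1.50757475e-04
  1.09635289e+00 -3.82576612e-01] [ 0.93510707 -1.19580153  0.14746314]
[253.42214037 175.14317188]
[339.85849036 -14.11801336]
```

View pics/w1.png

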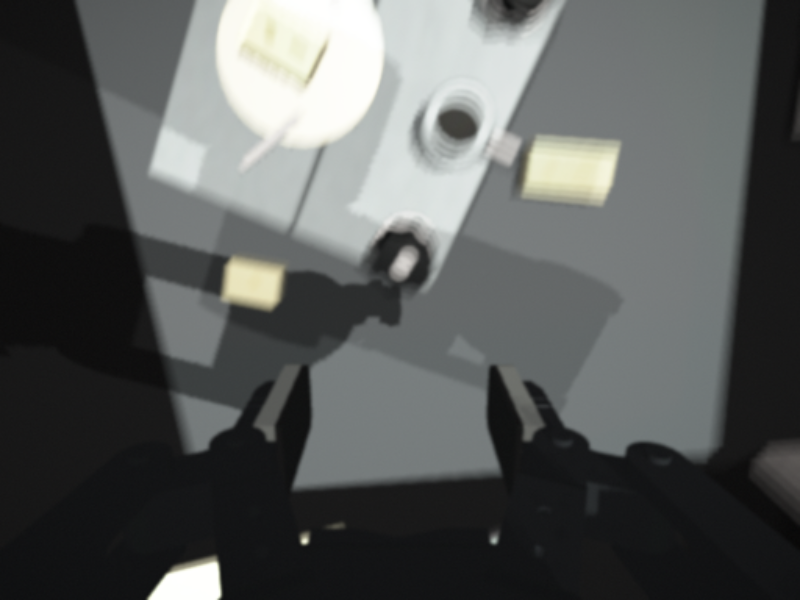

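The wrist view is motion-blurred. It shows the right knob's white cap at about (404,264), close to the predicted (396,274). I'll retake it now the arm is still and measure the cap.

```bash
python3 - <<'E'
from h import *
c=cal("wrist");im=manip.snapshot("wrist")[:,:,::-1].copy()
cv2.imwrite("pics/w2_raw.png",im); s=manip.sense(); print(s["tcp_pos"],s["qd"].round(3),s["force"].round(2))
m=(im.max(2)<55).astype(np.uint8); hul=None
k,l,st,ce=cv2.connectedComponentsWithStats(m[135:190,225:290].copy())
i=1+st[1:,4].argmax(); print(st[i]+[225,135,0,0,0])
ys,xs=np.nonzero(l==i); h=cv2.convexHull(np.stack([xs+225,ys+135],1).astype(np.int32)); print(cv2.minEnclosingCircle(h))
cap=(im[150:185,240:275].min(2)>110).astype(np.uint8);k,l,st,ce=cv2.connectedComponentsWithStats(cap)
for j in range(1,k): 
    uv=ce[j]+[240,150]; print("bright",st[j,4],uv,onz(c,uv,.087))
print(proj(c,[.5325,-.1437,.087]))
cv2.imwrite("pics/w2.png",cv2.resize(im[110:230,180:340],(800,600)))
E
```

```text
[ 0.5358534  -0.14087737  0.20825585] [-0.078 -0.011  0.035 -0.066  0.003  0.008] [-1.44 -0.61 -0.16]
[225 156  44  34 956]
((246.01271057128906, 177.52320861816406), 23.942750930786133)
bright 437 [263.28146453 159.77116705] [ 0.54720635 -0.12355105  0.087     ]
bright 125 [250.448 179.704] [ 0.53377159 -0.14178474  0.087     ]
[249.27376246 181.74453745]
```

View pics/w2.png

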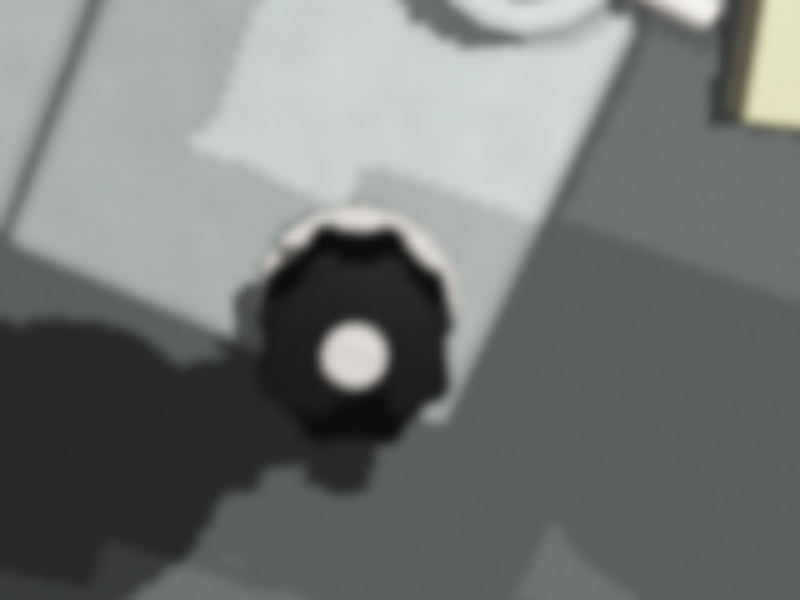

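The cap is at crop (355,355), which gives (0.534,-0.142). That is within 2 mm of the two-view estimate, so I'll descend and centre.

```bash
python3 -m handwheel '[[0,1,-20,0,0,0,0.65],[0,0,-20,0,0,0,0.65],[0,0,-20,0,0,0,0.65],[0,0,-20,0,0,0,0.65],[0,0,-20,0,0,0,0.65],[0,0,-20,0,0,0,0.65],[0,0,-15,0,0,0,0.65],[0,0,-12,0,0,0,0.65],[0,0,-8,0,0,0,0.65],[0,0,0,0,0,0,0.65]]' 30
python3 -m handwheel '[[0,0,0,0,0,0,0.65],[0,0,0,0,0,0,0.6],[0,0,0,0,0,0,0.55],[0,0,0,0,0,0,0.5],[0,0,0,0,0,0,0.45],[0,0,0,0,0,0,0.4],[0,0,0,0,0,0,0.35],[0,0,0,0,0,0,0.3],[0,0,0,0,0,0,0.3],[0,0,0,0,0,0,0.3]]' 30
```

```text
t: 2.7
tcp_pos: [0.5332, -0.1444, 0.0531]
tool_rot: [0.737, 0.676, -0.0, -0.0]
force: [0.1, 0.3, 0.2]
finger_gap: 0.649
gripper_force: 0.0
t: 3.95
tcp_pos: [0.5339, -0.1446, 0.0537]
tool_rot: [0.737, 0.676, 0.0, 0.001]
force: [1.3, 1.2, 2.7]
finger_gap: 0.404
gripper_force: 29.9
```

```bash
cat > rd.py <<'E'
from h import *
import sys
N=int(sys.argv[1]) if len(sys.argv)>1 else 3
r=[]
for i in range(N):
    s=manip.sense(); r.append(np.r_[s["force"],s["ft_torque"][2]*100,s["tcp_pos"]*1000]); 
    if i<N-1: manip.snapshot("wrist")
r=np.array(r); q=s["tool_rot"]
print("t%.2f"%s["t"],"F,Mz*100,tcp",r.mean(0).round(2),"sd",r.std(0).round(2)[[0,1,2,3,6]],"yaw %.2f"%(2*np.degrees(np.arctan2(q[1],q[0]))),"q6 %.2f"%s["q"][5],"gap %.3f"%s["finger_gap"])
E
python3 -m handwheel '[[0,0,1,0,0,-1,0.3],[0,0,0,0,0,-1,0.3],[0,0,0,0,0,-1,0.3],[0,0,0,0,0,-1,0.3],[0,0,0,0,0,-1,0.3],[0,0,0,0,0,-1,0.3],[0,0,0,0,0,-1,0.3],[0,0,0,0,0,-1,0.3],[0,0,0,0,0,-1,0.3],[0,0,0,0,0,-1,0.3]]' 30 >/dev/null; python3 rd.py 6
```

```text
t5.45 F,Mz*100,tcp [ 3.4200e+00  1.2800e+00 -3.3500e+00 -4.1000e-01  5.3332e+02 -1.4437e+02
  5.4470e+01] sd [0.44 0.51 0.24 4.44 0.01] yaw 75.05 q6 -0.21 gap 0.400
```

```bash
python3 -m handwheel '[[0,0,-0.5,0,0,0,0.3],[0,0,0,0,0,-2,0.3],[0,0,0,0,0,-2,0.3],[0,0,0,0,0,-2,0.3],[0,0,0,0,0,-1,0.3],[0,0,0,0,0,-1,0.3],[0,0,0,0,0,-1,0.3],[0,0,0,0,0,-1,0.3],[0,0,0,0,0,0,0.3],[0,0,0,0,0,0,0.3]]' 30 >/dev/null; python3 rd.py 3
python3 -m handwheel '[[0,0,0,0,0,-1,0.3],[0,0,0,0,0,-1,0.3],[0,0,0,0,0,-1,0.3],[0,0,0,0,0,-1,0.3],[0,0,0,0,0,-1,0.3],[0,0,0,0,0,-1,0.3],[0,0,0,0,0,-1,0.3],[0,0,0,0,0,-1,0.3],[0,0,0,0,0,-1,0.3],[0,0,0,0,0,-1,0.3]]' 30 >/dev/null; python3 rd.py 3
```

```text
t6.80 F,Mz*100,tcp [ 5.0000e-01  4.1000e-01  4.3000e-01 -6.0000e-01  5.3310e+02 -1.4436e+02
  5.3960e+01] sd [0.22 0.54 0.41 1.05 0.  ] yaw 65.06 q6 -0.03 gap 0.399
t8.15 F,Mz*100,tcp [-1.8900e+00  2.0200e+00  5.3000e-01  7.1600e+00  5.3290e+02 -1.4419e+02
  5.3880e+01] sd [0.4  0.56 0.26 6.51 0.01] yaw 55.03 q6 0.14 gap 0.402
```

```bash
python3 -m handwheel '[[0,0,0,0,0,-1,0.3],[0,0,0,0,0,-1,0.3],[0,0,0,0,0,-1,0.3],[0,0,0,0,0,-1,0.3],[0,0,0,0,0,-1,0.3],[0,0,0,0,0,-1,0.3],[0,0,0,0,0,-1,0.3],[0,0,0,0,0,-1,0.3],[0,0,0,0,0,-1,0.3],[0,0,0,0,0,-1,0.3]]' 30 >/dev/null; python3 rd.py 3
```

```text
t9.50 F,Mz*100,tcp [-4.3000e+00  3.2300e+00  4.8000e-01  4.6500e+00  5.3272e+02 -1.4397e+02
  5.3830e+01] sd [0.04 0.47 0.38 3.28 0.02] yaw 45.00 q6 0.32 gap 0.402
```

```bash
python3 -m handwheel '[[0,0,0,0,0,-1,0.3],[0,0,0,0,0,-1,0.3],[0,0,0,0,0,-1,0.3],[0,0,0,0,0,-1,0.3],[0,0,0,0,0,-1,0.3],[0,0,0,0,0,-1,0.3],[0,0,0,0,0,-1,0.3],[0,0,0,0,0,-1,0.3],[0,0,0,0,0,-1,0.3],[0,0,0,0,0,-1,0.3]]' 30 >/dev/null; python3 rd.py 3
```

```text
t10.85 F,Mz*100,tcp [-3.9400e+00  3.6800e+00  2.2000e-01  2.9900e+00  5.3247e+02 -1.4368e+02
  5.3750e+01] sd [0.23 0.27 0.19 4.32 0.01] yaw 34.99 q6 0.49 gap 0.401
```

```bash
python3 -m handwheel '[[-0.3,0.3,0,0,0,-1,0.3],[0,0,0,0,0,-1,0.3],[0,0,0,0,0,-1,0.3],[0,0,0,0,0,-1,0.3],[0,0,0,0,0,-1,0.3],[0,0,0,0,0,-1,0.3],[0,0,0,0,0,-1,0.3],[0,0,0,0,0,-1,0.3],[0,0,0,0,0,-1,0.3],[0,0,0,0,0,-1,0.3]]' 30 >/dev/null; python3 rd.py 3
```

```text
t12.20 F,Mz*100,tcp [  -4.28    3.85    0.92    9.06  532.29 -143.35   53.78] sd [0.46 0.53 0.25 5.1  0.01] yaw 24.98 q6 0.67 gap 0.406
```

```bash
python3 -m handwheel '[[0,0,0,0,0,-1,0.3],[0,0,0,0,0,-1,0.3],[0,0,0,0,0,-1,0.3],[0,0,0,0,0,-1,0.3],[0,0,0,0,0,-1,0.3],[0,0,0,0,0,-1,0.3],[0,0,0,0,0,-1,0.3],[0,0,0,0,0,-1,0.3],[0,0,0,0,0,-1,0.3],[0,0,0,0,0,-1,0.3]]' 30 >/dev/null; python3 rd.py 3
```

```text
t13.55 F,Mz*100,tcp [  -4.08    4.89    1.54    7.12  532.17 -142.97   53.88] sd [0.38 0.13 0.36 4.35 0.02] yaw 14.99 q6 0.84 gap 0.403
```

```bash
python3 -m handwheel '[[0,0,0,0,0,-1,0.3],[0,0,0,0,0,-1,0.3],[0,0,0,0,0,-1,0.3],[0,0,0,0,0,-1,0.3],[0,0,0,0,0,-1,0.3],[0,0,0,0,0,-1,0.3],[0,0,0,0,0,-1,0.3],[0,0,0,0,0,-1,0.3],[0,0,0,0,0,-1,0.3],[0,0,0,0,0,-1,0.3]]' 30 >/dev/null; python3 rd.py 4
```

```text
t14.95 F,Mz*100,tcp [  -4.18    6.46    2.5     6.6   532.18 -142.63   54.01] sd [0.59 0.35 0.56 4.   0.01] yaw 4.99 q6 1.02 gap 0.407
```

Touch shows as a bend in Fz and z near yaw 28°. I'm now about 23° past it, so I'll add 2°, release and rise.

```bash
python3 -m handwheel '[[0,0,0,0,0,-1,0.3],[0,0,0,0,0,-1,0.3],[0,0,0,0,0,0,0.5],[0,0,0,0,0,0,0.65],[0,0,0,0,0,0,0.65],[0,0,0,0,0,0,0.65],[0,0,0,0,0,0,0.65],[0,0,20,0,0,0,0.65],[0,0,30,0,0,0,0.65],[0,0,30,0,0,0,0.65]]' 30; python3 rd.py 1
```

```text
t: 16.2
tcp_pos: [0.5329, -0.1441, 0.1346]
tool_rot: [1.0, 0.027, -0.0, -0.0]
force: [0.9, -0.7, -0.8]
finger_gap: 0.652
gripper_force: 0.0
t16.20 F,Mz*100,tcp [ 8.9000e-01 -6.8000e-01 -8.1000e-01  3.1000e-01  5.3294e+02 -1.4412e+02
  1.3462e+02] sd [0. 0. 0. 0. 0.] yaw 3.06 q6 1.05 gap 0.652
```

```bash
python3 -m handwheel '[[8,15,0,0,0,8.2,0.65],[8,15,0,0,0,8.2,0.65],[8,15,0,0,0,8.2,0.65],[8,15,0,0,0,8.2,0.65],[8,15,0,0,0,8.2,0.65],[8,15,0,0,0,8.2,0.65],[8,15,0,0,0,8.2,0.65],[8,15,0,0,0,8.2,0.65],[9,15,0,0,0,8.2,0.65],[9,15,0,0,0,8.2,0.65]]' 30 >/dev/null
python3 - <<'E'
from h import *
n=["scene","side"]; 
for k in n: manip.snapshot(k)
c=cal("wrist");im=manip.snapshot("wrist")[:,:,::-1].copy()
s=manip.sense(); print(s["t"],s["tcp_pos"],s["q"][5],s["force"].round(2)); cv2.imwrite("pics/w3_raw.png",im)
for p in([.6143,.0061,.087],[.5325,-.1437,.087]): print(proj(c,p))
cv2.imwrite("pics/w3.png",cv2.resize(im,(800,600)))
E
```

```text
17.6 [0.61512563 0.0063155  0.13385614] -0.08389463006287974 [ 0.37  0.29 -0.09]
[253.16774684 202.58037017]
[173.52468105 373.59441686]
```

View pics/w3.png

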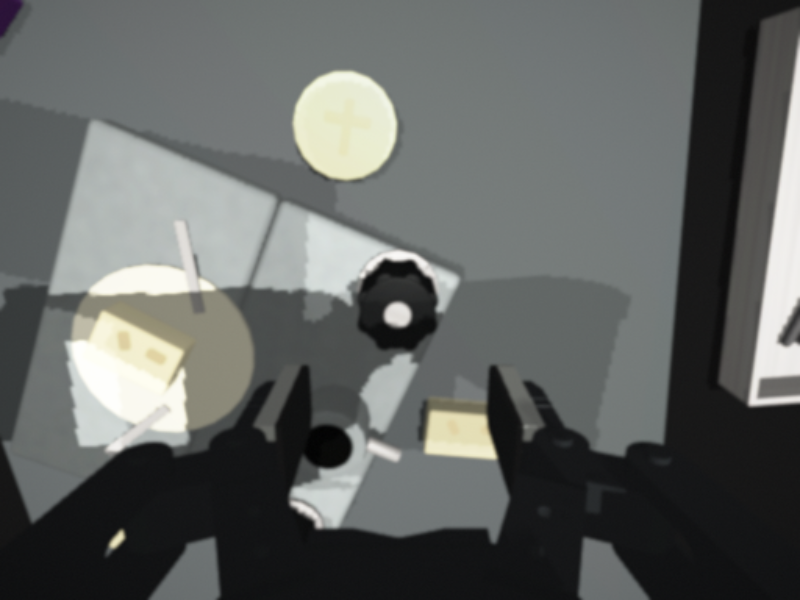

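The wrist view shows the left knob's cap at (397,315), about 1 px from the prediction. The specimen, disc and blocks are undisturbed. I'll shift slightly, descend and grip.

```bash
python3 -m handwheel '[[-0.5,0.8,-15,0,0,0,0.65],[0,0,-15,0,0,0,0.65],[0,0,-15,0,0,0,0.65],[0,0,-15,0,0,0,0.65],[0,0,-10,0,0,0,0.65],[0,0,-7,0,0,0,0.65],[0,0,-3,0,0,0,0.6],[0,0,0,0,0,0,0.55],[0,0,0,0,0,0,0.5],[0,0,0,0,0,0,0.45]]' 30
python3 -m handwheel '[[0,0,0,0,0,0,0.4],[0,0,0,0,0,0,0.35],[0,0,0,0,0,0,0.3],[0,0,0,0,0,0,0.3],[0,0,0,0,0,0,0.3],[0,0,0,0,0,0,0.3],[0,0,0,0,0,0,0.3],[0,0,0,0,0,0,0.3],[0,0,0,0,0,0,0.3],[0,0,0,0,0,0,0.3]]' 30 >/dev/null;python3 rd.py 4
```

```text
t: 18.85
tcp_pos: [0.6149, 0.0066, 0.0545]
tool_rot: [0.737, 0.676, 0.0, 0.0]
force: [0.2, 0.1, 0.5]
finger_gap: 0.448
gripper_force: 0.0
t20.25 F,Mz*100,tcp [  2.6    1.11   5.37   2.46 615.35   6.61  54.31] sd [0.14 0.47 0.39 3.25 0.01] yaw 85.06 q6 -0.08 gap 0.402
```

```bash
python3 -m handwheel '[[0,0,0.8,0,0,-1,0.3],[0,0,0,0,0,-1,0.3],[0,0,0,0,0,-1,0.3],[0,0,0,0,0,-1,0.3],[0,0,0,0,0,-1,0.3],[0,0,0,0,0,-1,0.3],[0,0,0,0,0,-1,0.3],[0,0,0,0,0,-1,0.3],[0,0,0,0,0,-1,0.3],[0,0,0,0,0,-1,0.3]]' 30 >/dev/null; python3 rd.py 4
```

```text
t21.65 F,Mz*100,tcp [  4.6    0.71   1.75   4.37 614.99   6.56  54.82] sd [0.53 0.29 0.46 1.14 0.01] yaw 75.01 q6 0.09 gap 0.399
```

```bash
python3 -m handwheel '[[0,0,0,0,0,-1,0.3],[0,0,0,0,0,-1,0.3],[0,0,0,0,0,-1,0.3],[0,0,0,0,0,-1,0.3],[0,0,0,0,0,-1,0.3],[0,0,0,0,0,-1,0.3],[0,0,0,0,0,-1,0.3],[0,0,0,0,0,-1,0.3],[0,0,0,0,0,0,0.3],[0,0,0,0,0,0,0.3]]' 30 >/dev/null; python3 rd.py 4
```

```text
t23.05 F,Mz*100,tcp [  4.93   0.89   1.27  -1.35 614.9    6.57  54.83] sd [0.35 0.19 0.92 2.02 0.01] yaw 67.01 q6 0.23 gap 0.398
```

```bash
python3 -m handwheel '[[0,0,0,0,0,-1,0.3],[0,0,0,0,0,-1,0.3],[0,0,0,0,0,-1,0.3],[0,0,0,0,0,-1,0.3],[0,0,0,0,0,-1,0.3],[0,0,0,0,0,-1,0.3],[0,0,0,0,0,-1,0.3],[0,0,0,0,0,-1,0.3],[0,0,0,0,0,-1,0.3],[0,0,0,0,0,-1,0.3]]' 30 >/dev/null; python3 rd.py 4
```

```text
t24.45 F,Mz*100,tcp [  4.92   1.35   1.76   2.15 614.76   6.63  54.82] sd [0.42 0.41 0.77 2.17 0.01] yaw 57.02 q6 0.40 gap 0.403
```

```bash
python3 -m handwheel '[[0,0,0,0,0,-1,0.3],[0,0,0,0,0,-1,0.3],[0,0,0,0,0,-1,0.3],[0,0,0,0,0,-1,0.3],[0,0,0,0,0,-1,0.3],[0,0,0,0,0,-1,0.3],[0,0,0,0,0,-1,0.3],[0,0,0,0,0,-1,0.3],[0,0,0,0,0,-1,0.3],[0,0,0,0,0,-1,0.3]]' 30 >/dev/null; python3 rd.py 4
```

```text
t25.85 F,Mz*100,tcp [  5.24   0.86   1.77   2.64 614.65   6.69  54.82] sd [0.3  0.45 0.32 5.29 0.01] yaw 47.03 q6 0.58 gap 0.404
```

```bash
python3 -m handwheel '[[0,0,0,0,0,-1,0.3],[0,0,0,0,0,-1,0.3],[0,0,0,0,0,-1,0.3],[0,0,0,0,0,-1,0.3],[0,0,0,0,0,-1,0.3],[0,0,0,0,0,-1,0.3],[0,0,0,0,0,-1,0.3],[0,0,0,0,0,-1,0.3],[0,0,0,0,0,-1,0.3],[0,0,0,0,0,-1,0.3]]' 30 >/dev/null; python3 rd.py 4
```

```text
t27.25 F,Mz*100,tcp [4.9000e+00 1.7200e+00 2.3600e+00 2.5000e-01 6.1456e+02 6.7700e+00
 5.4820e+01] sd [0.22 0.42 0.73 1.92 0.01] yaw 37.04 q6 0.75 gap 0.401
```

```bash
python3 -m handwheel '[[0,0,0,0,0,-1,0.3],[0,0,0,0,0,-1,0.3],[0,0,0,0,0,-1,0.3],[0,0,0,0,0,-1,0.3],[0,0,0,0,0,-1,0.3],[0,0,0,0,0,-1,0.3],[0,0,0,0,0,-1,0.3],[0,0,0,0,0,-1,0.3],[0,0,0,0,0,-1,0.3],[0,0,0,0,0,-1,0.3]]' 30 >/dev/null; python3 rd.py 4
```

```text
t28.65 F,Mz*100,tcp [4.7700e+00 1.8500e+00 2.5200e+00 4.0000e-02 6.1448e+02 6.8800e+00
 5.4800e+01] sd [0.5  0.38 0.3  6.92 0.02] yaw 27.03 q6 0.93 gap 0.402
```

```bash
python3 -m handwheel '[[0,0,0,0,0,-1,0.3],[0,0,0,0,0,-1,0.3],[0,0,0,0,0,-1,0.3],[0,0,0,0,0,-1,0.3],[0,0,0,0,0,-1,0.3],[0,0,0,0,0,-1,0.3],[0,0,0,0,0,-1,0.3],[0,0,0,0,0,-1,0.3],[0,0,0,0,0,-1,0.3],[0,0,0,0,0,-1,0.3]]' 30 >/dev/null; python3 rd.py 4
```

```text
t30.05 F,Mz*100,tcp [  4.31   2.03   2.18   3.14 614.41   7.    54.8 ] sd [0.24 0.52 0.44 3.48 0.01] yaw 17.03 q6 1.10 gap 0.402
```

```bash
python3 -m handwheel '[[0,0,0,0,0,-1,0.3],[0,0,0,0,0,-1,0.3],[0,0,0,0,0,-1,0.3],[0,0,0,0,0,-1,0.3],[0,0,0,0,0,-1,0.3],[0,0,0,0,0,-1,0.3],[0,0,0,0,0,-1,0.3],[0,0,0,0,0,-1,0.3],[0,0,0,0,0,-1,0.3],[0,0,0,0,0,-1,0.3]]' 30 >/dev/null; python3 rd.py 4
```

```text
t31.45 F,Mz*100,tcp [  4.92   2.7    2.54   1.33 614.38   7.12  54.8 ] sd [0.59 0.39 0.29 6.12 0.  ] yaw 7.03 q6 1.28 gap 0.399
```

```bash
python3 -m handwheel '[[0,0,0,0,0,-1,0.3],[0,0,0,0,0,-1,0.3],[0,0,0,0,0,-1,0.3],[0,0,0,0,0,-1,0.3],[0,0,0,0,0,-1,0.3],[0,0,0,0,0,-1,0.3],[0,0,0,0,0,-1,0.3],[0,0,0,0,0,-1,0.3],[0,0,0,0,0,-1,0.3],[0,0,0,0,0,-1,0.3]]' 30 >/dev/null; python3 rd.py 4
```

```text
t32.85 F,Mz*100,tcp [  4.96   2.77   2.57   3.38 614.38   7.23  54.8 ] sd [0.29 0.92 0.15 2.06 0.01] yaw -2.97 q6 1.45 gap 0.406
```

```bash
python3 -m handwheel '[[0,0,0,0,0,-1,0.3],[0,0,0,0,0,-1,0.3],[0,0,0,0,0,-1,0.3],[0,0,0,0,0,-1,0.3],[0,0,0,0,0,-1,0.3],[0,0,0,0,0,-1,0.3],[0,0,0,0,0,-1,0.3],[0,0,0,0,0,-1,0.3],[0,0,0,0,0,-1,0.3],[0,0,0,0,0,-1,0.3]]' 30 >/dev/null; python3 rd.py 4
```

```text
t34.25 F,Mz*100,tcp [  5.03   2.55   2.54   3.11 614.39   7.37  54.81] sd [0.44 0.63 0.65 3.7  0.01] yaw -12.98 q6 1.63 gap 0.403
```

```bash
python3 -m handwheel '[[0,0,0,0,0,-1,0.3],[0,0,0,0,0,-1,0.3],[0,0,0,0,0,-1,0.3],[0,0,0,0,0,-1,0.3],[0,0,0,0,0,-1,0.3],[0,0,0,0,0,-1,0.3],[0,0,0,0,0,-1,0.3],[0,0,0,0,0,-1,0.3],[0,0,0,0,0,-1,0.3],[0,0,0,0,0,-1,0.3]]' 30 >/dev/null; python3 rd.py 4
```

```text
t35.65 F,Mz*100,tcp [  4.95   3.48   3.34   4.32 614.41   7.46  54.95] sd [0.33 0.27 0.66 2.62 0.02] yaw -22.97 q6 1.80 gap 0.401
```

```bash
python3 -m handwheel '[[0,0,0,0,0,-1,0.3],[0,0,0,0,0,-1,0.3],[0,0,0,0,0,-1,0.3],[0,0,0,0,0,-1,0.3],[0,0,0,0,0,-1,0.3],[0,0,0,0,0,-1,0.3],[0,0,0,0,0,-1,0.3],[0,0,0,0,0,-1,0.3],[0,0,0,0,0,-1,0.3],[0,0,0,0,0,-1,0.3]]' 30 >/dev/null; python3 rd.py 4
```

```text
t37.05 F,Mz*100,tcp [  4.45   3.47   3.96   7.92 614.45   7.56  55.1 ] sd [0.17 0.58 0.29 2.51 0.01] yaw -32.97 q6 1.98 gap 0.405
```

Touch on the left screw is at about yaw -13.6°. The arm was pressing down about 2 N, worth roughly 0.3 mm, so I'll add 12°. Then I'll take the load off before release to check.

```bash
python3 -m handwheel '[[0,0,0,0,0,-1.5,0.3],[0,0,0,0,0,-1.5,0.3],[0,0,0,0,0,-1.5,0.3],[0,0,0,0,0,-1.5,0.3],[0,0,0,0,0,-1.5,0.3],[0,0,0,0,0,-1.5,0.3],[0,0,0,0,0,-1.5,0.3],[0,0,0,0,0,-1.5,0.3],[0,0,0,0,0,0,0.3],[0,0,0,0,0,0,0.3]]' 30 >/dev/null; python3 rd.py 4
python3 -m handwheel '[[0,0,0.2,0,0,0,0.3],[0,0,0.2,0,0,0,0.3],[0,0,0.2,0,0,0,0.3],[0,0,0.2,0,0,0,0.3],[0,0,0,0,0,0,0.3],[0,0,0,0,0,0,0.3],[0,0,0,0,0,0,0.3],[0,0,0,0,0,0,0.3],[0,0,0,0,0,0,0.3],[0,0,0,0,0,0,0.3]]' 30 >/dev/null; python3 rd.py 4
```

```text
t38.45 F,Mz*100,tcp [  4.06   3.55   5.38   3.49 614.52   7.63  55.28] sd [0.28 0.59 0.54 1.7  0.01] yaw -44.98 q6 2.18 gap 0.404
t39.85 F,Mz*100,tcp [  4.49   3.54   1.91   7.64 614.4    7.63  55.53] sd [0.27 0.34 0.34 1.66 0.  ] yaw -44.98 q6 2.18 gap 0.399
```

Stiffness at the knob doubled from about 7 to 14 N/mm, which confirms the foot is loaded. The depth is about 1.1 mm past free touch, so I'll release and retreat.

```bash
python3 -m handwheel '[[0,0,0,0,0,0,0.4],[0,0,0,0,0,0,0.5],[0,0,0,0,0,0,0.65],[0,0,0,0,0,0,0.65],[0,0,0,0,0,0,0.65],[0,0,0,0,0,0,0.65],[0,0,20,0,0,0,0.65],[0,0,30,0,0,0,0.65],[0,0,40,0,0,0,0.65],[0,0,30,0,0,0,0.65]]' 30
python3 -m handwheel '[[0,0,10,0,0,0,0.65],[0,0,10,0,0,0,0.65],[0,0,0,0,0,0,0.65],[0,0,0,0,0,0,0.65],[0,0,0,0,0,0,0.65],[0,0,0,0,0,0,0.65],[0,0,0,0,0,0,0.65],[0,0,0,0,0,0,0.65],[0,0,0,0,0,0,0.65],[0,0,0,0,0,0,0.65]]' 30
python3 - <<'E'
from h import *
im=manip.snapshot("side")[:,:,::-1]; cv2.imwrite("pics/side9.png",cv2.resize(im,(800,600)))
E
```

```text
t: 41.1
tcp_pos: [0.6149, 0.0066, 0.1773]
tool_rot: [0.924, -0.382, 0.001, -0.0]
force: [-0.4, -0.3, -0.0]
finger_gap: 0.649
gripper_force: 0.0
t: 42.35
tcp_pos: [0.6146, 0.0066, 0.1957]
tool_rot: [0.924, -0.382, 0.0, -0.0]
force: [0.6, -0.3, 0.4]
finger_gap: 0.654
gripper_force: 0.0
```

View pics/side9.png

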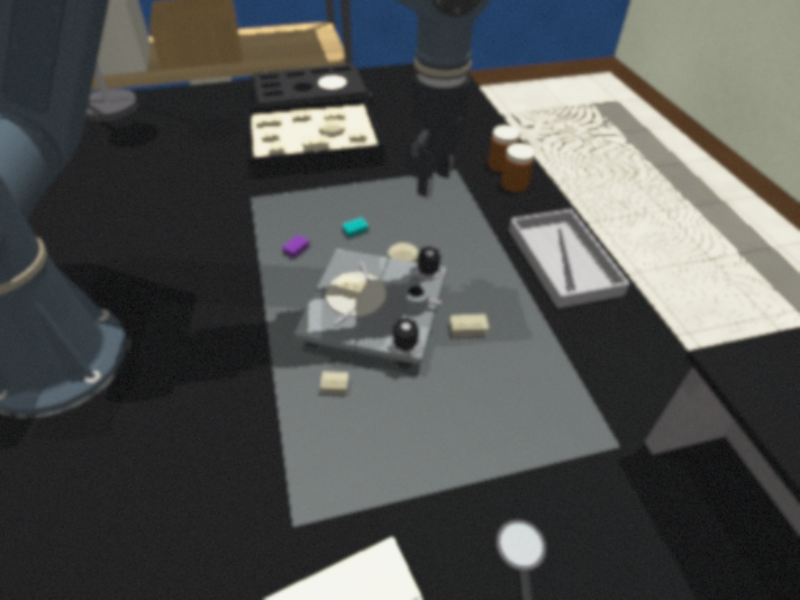

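The stand, specimen at (350,285) and everything around it are where they started, and the gripper is clear. Handing in.

```bash
python3 -c "
from station import manip
print(manip.sign_off())"
```

```text
the job is handed in; nothing more can be done
None
```

I turned both screws about 1 mm past first touch, judged by feel (right slightly under 1.1 mm, left about 1.1 mm), let go with nothing disturbed and handed the job in at about 42 s; the foot loads are inferred from arm forces, and no verdict came back.

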